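# Slide the top two boards out of a held-down stack into the tray

## Task

A stack of three small circuit boards stands in the grey rack, its rear half held down by the rack's overhanging plate. Slide the top board out through the open front without shifting the boards beneath, and lay it flat in the black tray; then do the same with the middle board, so that both lie flat on the tray floor side by side and the lowest board stays where it is in the rack. Leave everything else on the bench as it stands.

Things in the scene. Friction and masses are not known exactly. Their poses are not given: they have to be found in the camera images.
- rack: Fixed grey steel rack, 96 mm wide (y). Origin: centre of underside, on the bench; x to its closed rear, z up; open front faces its -x; no sides. Base 6 mm thick, x -68 to +72 mm. Rear wall at x 68 to 76. From it a hold-down plate reaches forward to x = +12, its underside 85 and top 89 mm above the bench (7 mm above the top board): boards leave only forwards.
- top_board: Uppermost of three like boards, 58 x 115 x 24 mm, 60-120 g. Origin: centre of underside (feet); x along the 58, y along the 115 mm, z up. Green plate 2 mm thick, full size, top 24 mm above the origin; under it only feet within 26 mm of the centre line, so its long edges can be pinched. Long axis along the rack's x, up to 5 degrees askew; stands on the middle board.
- middle_board: Second board, same size and frame; stands on the lower board, 24 mm below the top board.
- lower_board: Lowest board, same size and frame; stands on the rack's base plate. Must not be shifted.
- black_tray: Black rectangular tray, 149 x 219 x 38 mm, fixed. Origin: centre of its underside; x along the 149 mm side, y along the 219 mm side, z up. Walls 38 mm high, leaning slightly out; at the floor it is 130 mm (x) by 200 mm (y), floor 3 mm above the bench. Boards fit only with their 115 mm length along the tray's x, side by side along its y. A fixed 125 mm tall test jig stands in front of it.
- flux_bottle: White flux bottle with a red spout, 42 mm across, 115 mm tall, loose bystander. Origin: centre of its underside.
- red_canister: Red canister with a white lid, 55 mm across, 108 mm tall, loose bystander. Origin: centre of its underside.
- solder_spool: Solder spool with blue flanges, 52 mm across, 46 mm tall, loose bystander. Origin: centre of its underside.
- tape_roll: Yellow tape roll lying flat, 76 mm across, 18 mm tall, loose bystander. Origin: centre of its underside.

How it is judged:
By the outcome, as a careful person would: the job done as asked, in the order asked, and still so for the second after the job is handed in, with the robot touching nothing.
It also fails if it takes over 66 s, if anything falls off the work surface, if the arm or the gripper's body presses on something with over 40 N, if the wrist force passes 120 N, or if a joint passes its speed limit or range.

## Robot

A 7-joint arm with a two-finger parallel gripper is mounted at the origin on a cart in front of the work surface, level with it; the furniture and walls round the work are solid. World frame = base frame: x ahead of the robot, y to its left, z up, the work surface at z = 0. Lengths are in m, angles in rad, forces in N, time in s.
With the tool pointing down it reaches from about 0.35 to 0.9 m from the base axis. Payload 8.1 kg.
Tool frame: the origin (TCP) lies midway between the tips of the shut fingers; the grasp point (between the pads) lies 19 mm behind it; z points along the fingers, y is the line along which they close (so a half turn about z gives the same grasp; the last joint's range is limited). The gripper opens to 92 mm and grips with 3 to 60 N. Pads are 19 mm wide; open, the fingers measure 130 mm over their backs; the gripper's body (75 mm by 190 mm) begins 47 mm behind the grasp point.
Start: joints at [-1.251, 0.434, 0.025, 1.573, -0.012, 1.134, -0.075], TCP at [0.256, 0.57, 0.227] pointing down, gripper open.
Joint ranges: [-2.62, 2.62], [-0.44, 2.09], [-1.27, 1.32], [0.08, 2.57], [-1.32, 4.46], [0.12, 2], [-2.74, 2.74]. Speed limits (rad/s): [2.22, 2.22, 3.01, 3.01, 3.14, 3.14, 3.14].

## Interface

Orientations are given as a rotation vector (axis times angle).
In Python, from cell import observe, get_image, camera_model, sign_off, recognise, silhouettes gives the robot as it stands.
- The arm moves only by the tool apply_moves, never from a script. Its argument "motion" is a list of rows, each an object of numbers: "x", "y", "z": the shift along the world's x, y, z in cm; "yaw": the turn about the world's z in degrees; "hand": the opening, from -1 (shut) to 1 (fully open), so that 0 is half open. In form: [{"x": .., "y": .., "z": .., "yaw": .., "hand": ..}, ...]. A call has 1 to 10 rows; each row is the pose to reach, as a shift and turn from the pose commanded when the call began; what a row does not reach only later rows make up. A row lasts 1/8 s, in which the tool goes at most 62.5 mm and 10.7 degrees, less where a joint would pass 70% of its speed; a pose out of reach is approached as far as the arm can. A call with a gripper value outside its range is refused whole. The fingers move at their own pace and stop on an object; "newtons" is the grip in N (left out, the last holds). Time passes only in rows, so rows that repeat a pose let the fingers close. It gives the time, the measured TCP pose, the force, the opening and the grip force at its end, in the units of the state.
- observe(): the state, without advancing time (a new reading comes with each control period).
- get_image(name): name is "side" or "top" or "wrist"; returns the picture (480x640x3 uint8, blue, green, red); there is no depth.
- camera_model(name): a dict with "camera_matrix" (3x3 intrinsics, pixels), "T" (4x4, takes a point from camera to world coordinates). Camera axes: x right, y up, looking along -z (the intrinsics and any distortion apply to the point x, -y, -z); pixel columns grow to the right and rows downward; lengths in m; the calibration is good to about 2 mm. The wrist camera is an equidistant fisheye: a pixel r from the principal point sees the ray r / f radians off the axis. A picture is of the moment at which its call begins: read the wrist's pose just before it. camera_model takes no time and is no camera call; for the wrist camera it gives the pose at the moment of the call.
- sign_off(): hands the job in; it is judged then, once.
Trained networks look in the newest picture that a camera, given by its name, has taken for a name from the list of things; names that differ only in an ending like _2 or _b are one class to them, and where a whole thing is asked for, a point or a joint stands for the part that bears it (a point fixed in the world has none). Each returns a list of dicts, best first, with "p" (0 to 1); they miss things now and then, are a little off and sometimes report something else, mostly with a low value. They report only what shows in the picture. A call takes as long as a camera call.
- recognise(query, camera): "rect" ([left, top, right, bottom] in pixels, round what is visible of it).
- silhouettes(query, camera): "mask" (480x640 bool, what is visible of it) and "rect" ([left, top, right, bottom] in pixels, round what is visible of it).
The state is a dict: "clock": time; "joints": joint angles; "dq": joint speeds; "joint_efforts": joint torques, N m; "position": TCP position; "ee_rot": TCP orientation; "force": force on the tool from outside, world axes, zero at the start; "ft_torque": the same for the moment, N m; "width": opening from 0.0 (shut) to 1.0 (fully open); "gripper_force": force on a finger pad.
Only numpy, scipy, OpenCV 4.12 (cv2) and the standard library are available. Lean on these libraries where they do the work, as an engineer would, in place of code of your own. Each camera call takes 0.05 s, during which the arm holds its last target. There are 200 camera calls.

## Working session

There is one attempt and no reset: what is moved stays moved. The work goes in short steps, Python scripts to look and compute and a tool call to move; the robot and the scene stay as the last step left them, time stands still between calls to the robot, and variables do not carry over. Pictures are saved under pics/ and viewed, at most 12 in all, crops included, and the job is handed in when it is done.

Besides the shell and the picture viewer there is one more tool, called after "Call:" by a JSON object that holds its "api" and its "payload", one argument or row to a line. apply_moves: Moves the arm, as the interface text tells. Its arguments: {"type":"object","properties":{"motion":{"type":"array","items":{"type":"object","properties":{"x":{"type":"number"},"y":{"type":"number"},"z":{"type":"number"},"yaw":{"type":"number"},"hand":{"type":"number"}}}},"newtons":{"type":"number"}},"required":["motion"]}

```bash
mkdir -p pics; ls; python3 - <<'E'
from cell import *
import cv2,numpy as np
print(observe())
for c in ["side","top"]:
    im=get_image(c); cv2.imwrite(f"pics/{c}0.png",im)
    m=camera_model(c); print(c,np.round(m["camera_matrix"],1).tolist(),np.round(m["T"],4).tolist(),[k for k in m])
    for q in ["rack","top_board","black_tray","flux_bottle","red_canister","solder_spool","tape_roll"]:
        print(q,[(np.round(d["rect"]).tolist(),round(d["p"],2)) for d in recognise(q,c)[:3]])
E
```

```text
pics
{'clock': 0.0, 'joints': array([-1.25061393,  0.43518452,  0.02499109,  1.57411756, -0.01160038,
        1.1340306 , -0.07508674]), 'dq': array([-1.12245717e-05, -1.76535557e-03, -2.24887080e-04, -3.15153924e-04,
       -1.27662782e-03, -1.00176618e-03,  1.15161357e-03]), 'joint_efforts': array([-4.93727657e-04, -6.67837715e+01,  9.84429494e-01, -3.14462435e+01,
       -6.06928929e-02,  4.28438641e-02,  2.60719889e-04]), 'position': array([0.25628167, 0.56945395, 0.22596118]), 'ee_rot': array([-6.59243503e-01, -3.07145391e+00,  2.48813650e-03]), 'force': array([-0.08185617,  0.07505783, -0.45003866]), 'ft_torque': array([ 0.04952731,  0.00299536, -0.01083768]), 'gripper_force': 0.0, 'width': 0.9999602745329288}
side [[471.3, 0.0, 315.9], [0.0, 471.3, 241.2], [0.0, 0.0, 1.0]] [[0.9929, 0.0668, -0.098, 0.4541], [-0.1185, 0.5341, -0.8371, -0.4801], [-0.0036, 0.8428, 0.5382, 0.5482], [0.0, 0.0, 0.0, 1.0]] ['camera_matrix', 'T']
rack [([262.0, 198.0, 335.0, 260.0], 0.73), ([360.0, 224.0, 396.0, 245.0], 0.33)]
top_board [([266.0, 210.0, 317.0, 229.0], 0.64), ([310.0, 260.0, 445.0, 374
[... 241 characters left out ...]
08.0], 0.82)]
tape_roll [([361.0, 223.0, 396.0, 247.0], 0.72)]
top [[456.7, 0.0, 320.1], [0.0, 456.7, 245.8], [0.0, 0.0, 1.0]] [[0.0254, 0.9841, -0.176, 0.3876], [-0.9997, 0.0245, -0.0072, 0.3271], [-0.0027, 0.1762, 0.9844, 0.9089], [0.0, 0.0, 0.0, 1.0]] ['camera_matrix', 'T']
rack [([275.0, 224.0, 330.0, 304.0], 0.85)]
top_board [([284.0, 254.0, 318.0, 294.0], 0.97)]
black_tray [([366.0, 166.0, 491.0, 258.0], 0.65)]
flux_bottle [([384.0, 271.0, 412.0, 294.0], 0.64)]
red_canister [([199.0, 241.0, 238.0, 277.0], 0.73), ([286.0, 259.0, 322.0, 289.0], 0.22)]
solder_spool [([175.0, 311.0, 211.0, 338.0], 0.94)]
tape_roll [([287.0, 159.0, 326.0, 195.0], 0.78), ([290.0, 263.0, 320.0, 292.0], 0.53)]
```

```bash
python3 - <<'E'
import cv2
s=cv2.imread("pics/side0.png");t=cv2.imread("pics/top0.png")
cv2.imwrite("pics/s1.png",cv2.resize(s[150:390,200:500],(750,600),interpolation=cv2.INTER_CUBIC))
cv2.imwrite("pics/t1.png",cv2.resize(t[130:370,190:510],(800,600),interpolation=cv2.INTER_CUBIC))
E
```

```text
(no output)
```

View pics/s1.png

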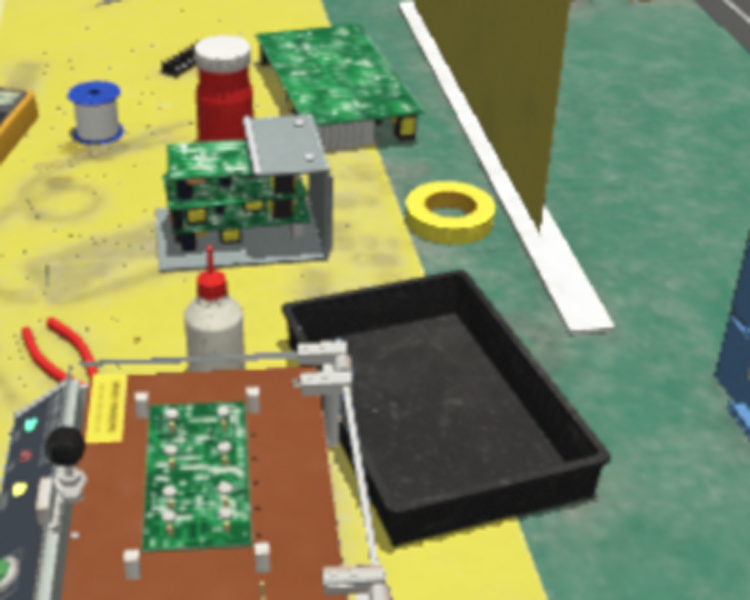

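View pics/t1.png

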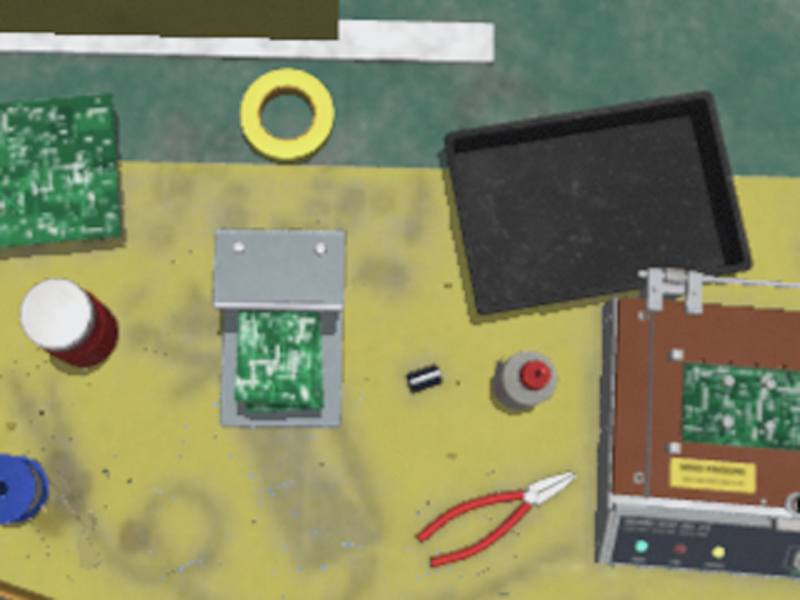

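The side view shows the rack with its stack (crop about 160-330, 115-270), the bottle in front of the tray, and the jig at lower left. In the top view the rack opens toward the robot (image down). The hold-down plate spans 215-346, 230-305, the visible top board 236-321, 311-410, and the tray corners are at (447,140), (712,95), (748,265) and (478,318).

```bash
cat > h.py <<'E'
from cell import *
import cv2,numpy as np
def unproj(px,z,cam,m=None):
    m=m or camera_model(cam);K=m["camera_matrix"];T=m["T"]
    px=np.atleast_2d(px).astype(float)
    d=np.c_[(px[:,0]-K[0,2])/K[0,0],-(px[:,1]-K[1,2])/K[1,1],-np.ones(len(px))]@T[:3,:3].T
    return T[:3,3]+d*((z-T[2,3])/d[:,2])[:,None]
def proj(P,cam):
    m=camera_model(cam);K=m["camera_matrix"];T=m["T"]
    c=(np.atleast_2d(P)-T[:3,3])@T[:3,:3]
    return np.c_[K[0,0]*c[:,0]/-c[:,2]+K[0,2],-K[1,1]*c[:,1]/-c[:,2]+K[1,2]]
def maskrect(q,cam,z,k=0):
    s=silhouettes(q,cam)
    if not s: print(q,"none");return
    c=max(cv2.findContours(s[k]["mask"].astype(np.uint8),cv2.RETR_EXTERNAL,cv2.CHAIN_APPROX_NONE)[0],key=cv2.contourArea)[:,0,:]
    W=unproj(c,z,cam)[:,:2].astype(np.float32)
    r=cv2.minAreaRect(W*1000); print(q,cam,round(s[k]["p"],2),s[k]["rect"],"rect mm",np.round(r[0],1),np.round(r[1],1),round(r[2],1),np.round(cv2.boxPoints(r)).tolist())
    return r
E
python3 - <<'E'
from h import *
get_image("top");get_image("side")
maskrect("black_tray","top",.038);maskrect("black_tray","side",.038)
maskrect("top_board","top",.078);maskrect("top_board","side",.078)
maskrect("flux_bottle","top",.08)
f=lambda L:np.array(L)/2.5+[190,130]-0.3
g=lambda L:np.array(L)/2.5+[200,150]-0.3
p=lambda n,L,z,F,c:print(n,np.round(unproj(F(L),z,c)[:,:2]*1000).tolist())
p("plate",[(215,230),(346,230),(344,305),(214,305)],.089,f,"top")
p("plate side",[(244,120),(316,114),(329,172),(261,175)],.089,g,"side")
p("base front",[(221,425),(341,425)],.006,f,"top")
p("base front side",[(163,212),(160,268)],.006,g,"side")
p("board front",[(236,411),(321,408),(320,312),(239,312)],.078,f,"top")
p("board side",[(169,144),(166,181),(258,177)],.078,g,"side")
p("tray rim",[(447,140),(712,95),(748,265),(478,318)],.038,f,"top")
p("tray rim side",[(285,308),(464,272),(606,460),(393,543)],.038,g,"side")
p("spout",[(537,374)],.115,f,"top")
p("spout s",[(210,250)],.115,g,"side")
p("jigtop",[(605,305),(610,500)],.05,f,"top")
E
```

```text
black_tray top 0.64 [367.4, 165.8, 491.4, 255.0] rect mm [620.9 123.5] [149.4 220.7] 10.8 [[527.0, 218.0], [568.0, 1.0], [715.0, 29.0], [674.0, 246.0]]
black_tray side 0.9 [312.2, 258.3, 441.3, 369.5] rect mm [617.8 107. ] [157.7 244.8] 11.0 [[517.0, 212.0], [564.0, -28.0], [718.0, 2.0], [672.0, 242.0]]
top_board none
top_board side 0.94 [265.0, 206.2, 316.6, 229.2] rect mm [484.8 348.8] [88.9 68.5] 89.2 [[450.0, 305.0], [518.0, 304.0], [520.0, 393.0], [451.0, 394.0]]
flux_bottle none
plate [[577.0, 416.0], [580.0, 320.0], [524.0, 320.0], [521.0, 414.0]]
plate side [[519.0, 409.0], [581.0, 412.0], [577.0, 312.0], [524.0, 314.0]]
base front [[439.0, 414.0], [442.0, 319.0]]
base front side [[445.0, 404.0], [440.0, 317.0]]
board front [[446.0, 396.0], [449.0, 335.0], [520.0, 337.0], [518.0, 397.0]]
board side [[454.0, 394.0], [450.0, 333.0], [523.0, 330.0]]
tray rim [[667.0, 241.0], [709.0, 29.0], [571.0, 6.0], [525.0, 216.0]]
tray rim side [[530.0, 207.0], [671.0, 236.0], [708.0, 27.0], [565.0, -23.0]]
spout [[474.0, 184.0]]
spout s [[477.0, 174.0]]
jigtop [[535.0, 121.0], [389.0, 120.0]]
```

Call:
{"api": "apply_moves", "payload": {
  "motion": [
    {"x": 24.1,"y": -20.4,"z": -1,"yaw": 26,"hand": 1},
    {"x": 24.1,"y": -20.4,"z": -1,"yaw": 26,"hand": 1},
    {"x": 24.1,"y": -20.4,"z": -1,"yaw": 26,"hand": 1},
    {"x": 24.1,"y": -20.4,"z": -1,"yaw": 26,"hand": 1},
    {"x": 24.1,"y": -20.4,"z": -1,"yaw": 26,"hand": 1},
    {"x": 24.1,"y": -20.4,"z": -1,"yaw": 26,"hand": 1},
    {"x": 24.1,"y": -20.4,"z": -1,"yaw": 26,"hand": 1},
    {"x": 24.1,"y": -20.4,"z": -1,"yaw": 26,"hand": 1}
  ]
}}

```text
clock: 2.15
position: [0.496, 0.3677, 0.2168]
ee_rot: [0.053, -3.141, -0.001]
force: [-0.0, -0.2, -0.1]
width: 1.0
gripper_force: 0.0
```

```bash
cat >> h.py <<'E'
def wunproj(px,z,m):  # equidistant fisheye
    K=m["camera_matrix"];T=m["T"];px=np.atleast_2d(px).astype(float)
    u=(px-[K[0,2],K[1,2]])/[K[0,0],K[1,1]];r=np.linalg.norm(u,axis=1)
    d=np.c_[np.sin(r)*u[:,0]/r,-np.sin(r)*u[:,1]/r,-np.cos(r)]@T[:3,:3].T
    return T[:3,3]+d*((z-T[2,3])/d[:,2])[:,None]
E
python3 - <<'E'
from h import *
import pickle
o=observe();print(o["clock"],o["position"],o["ee_rot"],o["force"])
m=camera_model("wrist");w=get_image("wrist");cv2.imwrite("pics/w1.png",w);pickle.dump(m,open("w1.pkl","wb"))
print(np.round(m["camera_matrix"],1).tolist(),np.round(m["T"],3).tolist())
for q in ["top_board","rack","middle_board"]: print(q,[(d["rect"],round(d["p"],2)) for d in recognise(q,"wrist")[:3]])
f=lambda L:np.array(L)/2.5+[190,130]-0.3
g=lambda L:np.array(L)/2.5+[200,150]-0.3
print(unproj(f([(645,270),(690,270),(605,305)]),.125,"top"),unproj(g([(300,350),(347,345),(350,385)]),.12,"side"))
E
```

```text
2.15 [0.49602341 0.36766164 0.21679166] [ 5.27436027e-02 -3.14052403e+00 -1.35510722e-03] [-0.00427237 -0.19193299 -0.07082535]
[[371.6, 0.0, 320.5], [0.0, 371.6, 235.1], [0.0, 0.0, 1.0]] [[-0.033, -0.951, -0.309, 0.413], [0.999, -0.031, -0.011, 0.365], [0.001, -0.309, 0.951, 0.374], [0.0, 0.0, 0.0, 1.0]]
top_board [([288.5, 165.5, 362.0, 250.5], 0.71), ([97.7, 161.3, 161.0, 215.7], 0.53)]
rack [([260.5, 145.2, 380.7, 316.9], 0.74), ([494.3, 86.0, 557.5, 134.5], 0.33)]
middle_board [([282.9, 158.5, 347.5, 224.3], 0.86)]
[[0.54777076 0.11029986 0.125     ]
 [0.54855097 0.0788753  0.125     ]
 [0.5222539  0.13867594 0.125     ]] [[0.52197374 0.05502863 0.12      ]
 [0.5498255  0.05628966 0.12      ]
 [0.54578477 0.02054124 0.12      ]]
```

View pics/w1.png

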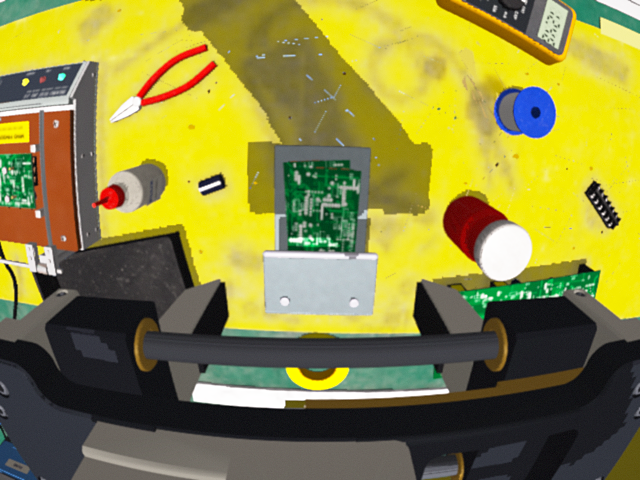

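The wrist view shows the board at px about 285-362 by 160-250, in front of the hold-down plate (265-377, 250-315). I'll fit its green edges.

```bash
python3 - <<'E'
from h import *
import pickle
m=pickle.load(open("w1.pkl","rb"));w=cv2.imread("pics/w1.png")
c=w[135:325,255:390];cv2.imwrite("pics/w1c.png",cv2.resize(c,None,fx=4,fy=3.1,interpolation=cv2.INTER_CUBIC)) 
hsv=cv2.cvtColor(w,cv2.COLOR_BGR2HSV)
g=((hsv[...,0]>40)&(hsv[...,0]<95)&(hsv[...,1]>60)).astype(np.uint8)
g=cv2.morphologyEx(g,cv2.MORPH_CLOSE,np.ones((7,7)))
L=[];R=[]
for r in range(190,246,3):
    x=np.where(g[r,270:380])[0]+270; L.append((x.min()-.5,r));R.append((x.max()+.5,r))
for n,E in(("L",L),("R",R)):
    P=unproj if 0 else wunproj(E,.078,m)*1000
    k=np.polyfit(P[:,0],P[:,1],1);print(n,np.round(P[::4,:2]).tolist(),"yaw",np.degrees(np.arctan(k[0])),"y@497",np.polyval(k,497),"px",E[::6])
for n,E,z in(("plate",[(265,252),(377,254),(372,315),(265,313)],.089),("front",[(285,162),(362,168)],.078),("base",[(275,147),(369,147)],.006)):
    print(n,np.round(wunproj(E,z,m)[:,:2]*1000).tolist())
E
```

```text
L [[471.0, 337.0], [481.0, 338.0], [491.0, 339.0], [502.0, 339.0], [512.0, 340.0]] yaw 3.607491262717316 y@497 338.6036279164741 px [(np.float64(283.5), 190), (np.float64(284.5), 208), (np.float64(285.5), 226), (np.float64(286.5), 244)]
R [[469.0, 396.0], [479.0, 398.0], [489.0, 398.0], [500.0, 399.0], [510.0, 398.0]] yaw 0.2843200053339206 y@497 398.23925110467565 px [(np.float64(356.5), 190), (np.float64(358.5), 208), (np.float64(357.5), 226), (np.float64(355.5), 244)]
plate [[521.0, 323.0], [520.0, 415.0], [578.0, 416.0], [579.0, 321.0]]
front [[448.0, 338.0], [451.0, 400.0]]
base [[442.0, 321.0], [439.0, 414.0]]
```

View pics/w1c.png

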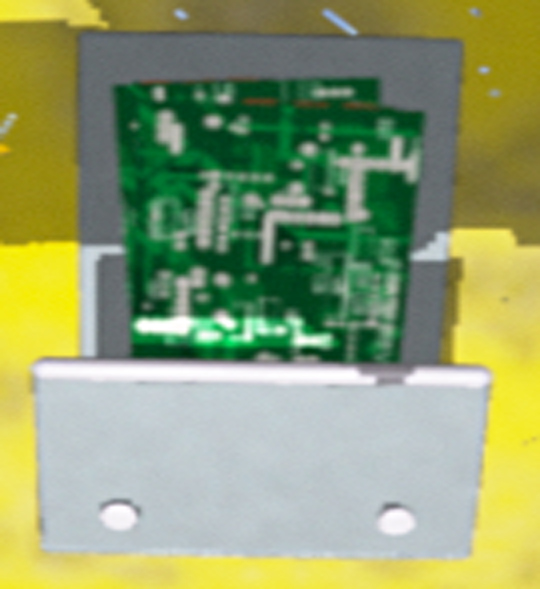

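Call:
{"api": "apply_moves", "payload": {
  "motion": [
    {"z": -5,"hand": 0.7},
    {"z": -10,"hand": 0.7},
    {"z": -10,"hand": 0.7},
    {"z": -10,"hand": 0.7}
  ]
}}

```text
schema error: expected keys x, y, z, yaw, hand
```

```bash
python3 - <<'E'
from h import *
import pickle
o=observe();print(o["clock"],o["position"],o["width"])
m=camera_model("wrist");w=get_image("wrist");cv2.imwrite("pics/w2.png",w);pickle.dump(m,open("w2.pkl","wb"))
print([(d["rect"],round(d["p"],2)) for d in recognise("top_board","wrist")[:2]])
cv2.imwrite("pics/w2c.png",cv2.resize(w[130:280,240:400],(640,600),interpolation=cv2.INTER_CUBIC))
E
```

```text
2.35 [0.49660974 0.36698228 0.21681917] 1.0043181041966942
[([286.7, 166.6, 362.4, 250.9], 0.88)]
```

View pics/w2c.png

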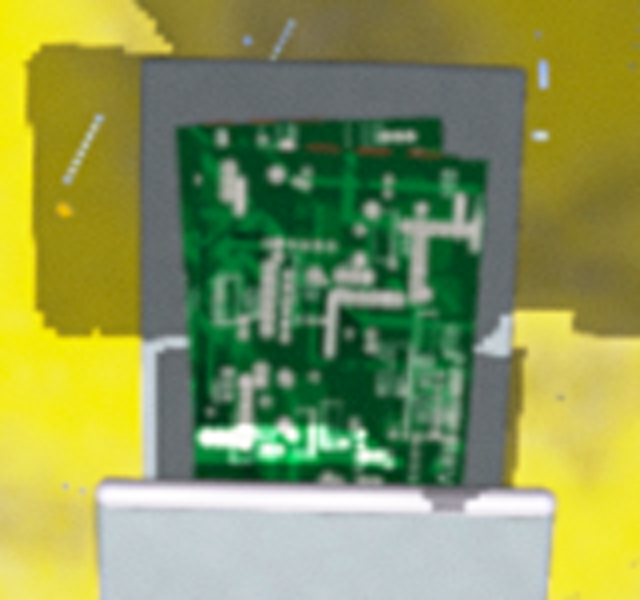

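The view didn't change because the move was refused (every key is needed). The two upper boards are visibly skewed against each other, with the right front corner at crop (488,160), so I'll go closer.

Call:
{"api": "apply_moves", "payload": {
  "motion": [
    {"x": 0,"y": 0,"z": -5,"yaw": 0,"hand": 0.7},
    {"x": 0,"y": 0,"z": -10,"yaw": 0,"hand": 0.7},
    {"x": 0,"y": 0,"z": -10,"yaw": 0,"hand": 0.7},
    {"x": 0,"y": 0,"z": -10,"yaw": 0,"hand": 0.7}
  ]
}}

```text
clock: 2.95
position: [0.4982, 0.3667, 0.1185]
ee_rot: [-0.049, 3.14, 0.002]
force: [0.9, -0.3, -0.3]
width: 0.851
gripper_force: 0.0
```

```bash
python3 - <<'E'
from h import *
import pickle
o=observe();print(o["clock"],o["position"],o["width"])
m=camera_model("wrist");w=get_image("wrist");cv2.imwrite("pics/w3.png",w);pickle.dump(m,open("w3.pkl","wb"))
print([(d["rect"],round(d["p"],2)) for d in recognise("top_board","wrist")[:2]])
cv2.imwrite("pics/w3c.png",cv2.resize(w[100:300,210:430],(660,600),interpolation=cv2.INTER_CUBIC))
E
```

```text
2.95 [0.49824109 0.36671775 0.11846395] 0.8507301607428028
[([273.4, 186.3, 382.9, 305.9], 0.81)]
```

View pics/w3c.png

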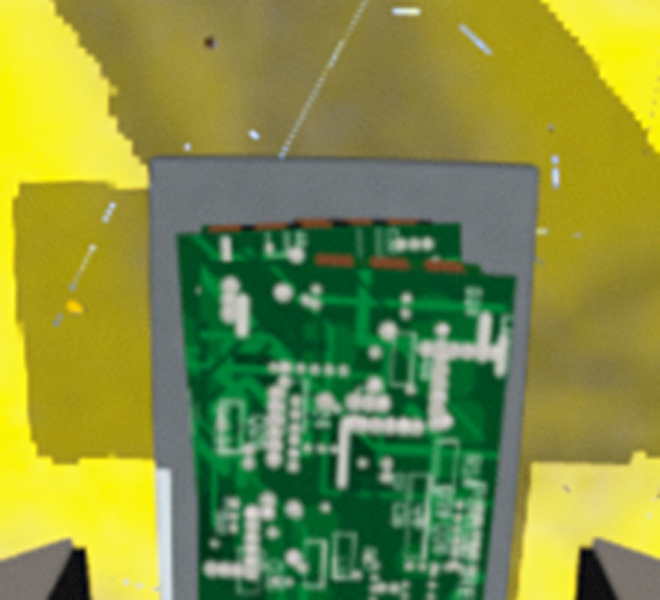

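Crop reading: the top board's front edge runs from (178,237) to (515,277), with side edges to (205,600) and (487,600). The middle board shows as a wedge ahead of it, ending at (460,222).

```bash
python3 - <<'E'
from h import *
import pickle
m=pickle.load(open("w3.pkl","rb"))
f=lambda L:np.array(L,float)/3+[210,100]-.33
for n,E,z in(("top FL,FR,sideL,sideR",[(178,237),(515,277),(205,600),(487,600)],.078),("mid FR, right edge, red left",[(460,222),(464,262),(205,230)],.054),("base",[(150,157),(538,168)],.006)):
    P=wunproj(f(E),z,m)[:,:2]*1000;print(n,np.round(P,1).tolist())
    if n[0]=="t":
        for a,b in((0,2),(1,3)):
            d=P[b]-P[a];print("edge yaw",np.degrees(np.arctan2(d[1],d[0])))
        d=P[1]-P[0];print("front yaw",np.degrees(np.arctan2(-d[0],d[1])),"width",np.hypot(*d))
    if n[0]=="m" or n[0]=="b": d=P[-1 if n[0]=='b' else 2]-P[0];print("yaw",np.degrees(np.arctan2(-d[0],d[1])))
o=observe();a=o["ee_rot"];R=cv2.Rodrigues(a)[0];print("closing axis yaw",np.degrees(np.arctan2(R[1,1],R[0,1])))
E
```

```text
top FL,FR,sideL,sideR [[447.8, 337.3], [453.3, 398.5], [520.7, 341.7], [519.1, 398.4]]
edge yaw 3.4725534606369
edge yaw -0.12480438858447532
front yaw -5.120773667333895 width 61.51846948083915
mid FR, right edge, red left [[447.1, 390.8], [455.3, 392.1], [450.3, 339.6]]
yaw -176.45946574199135
base [[440.2, 320.7], [439.9, 415.2]]
yaw 0.16322386560611352
closing axis yaw 91.77308889922749
```

```bash
python3 - <<'E'
import cv2,numpy as np
w=cv2.imread("pics/w3.png")[168:308,262:392]
l=np.clip((w/255.)**.5*255,0,255).astype(np.uint8)
# x6 for front rows; two strips: front part and left/right edges
a=cv2.resize(l[:48],None,fx=6,fy=6,interpolation=cv2.INTER_CUBIC)
b=cv2.resize(l[40:140],None,fx=6,fy=3.0,interpolation=cv2.INTER_CUBIC)
cv2.imwrite("pics/w3d.png",np.vstack([a,b])); print(a.shape,b.shape)
E
```

```text
(288, 780, 3) (300, 780, 3)
```

View pics/w3d.png

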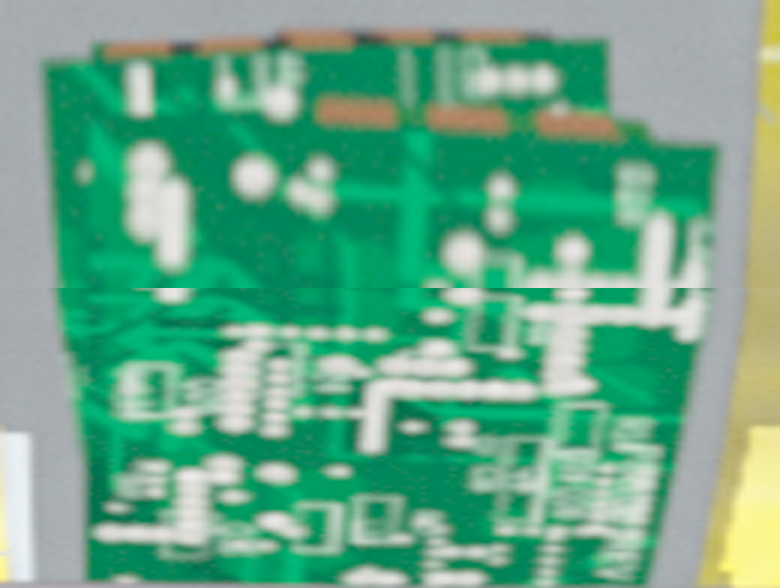

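```bash
python3 - <<'E'
from h import *
import pickle
m=pickle.load(open("w3.pkl","rb"))
def f(x,y): return (262+x/6-.4, 168+(y/6 if y<288 else 40+(y-288)/3)-.4)
def W(L,z): return wunproj([f(*p) for p in L],z,m)[:,:2]*1000
def yaw(a,b): d=b-a; return round(np.degrees(np.arctan2(d[1],d[0])),2)
T=W([(718,148),(712,288),(692,400),(668,500),(645,585)],.078);print("right edge",np.round(T,1).tolist(),yaw(T[0],T[-1]))
T=W([(78,400),(83,500),(88,585)],.078);print("left rear (top?)",np.round(T,1).tolist(),yaw(T[0],T[-1]))
T=W([(320,124),(620,138),(718,148)],.078);print("front (A)",np.round(T,1).tolist(),yaw(T[0],T[-1])-90)
T=W([(45,62),(55,200),(64,330)],.078);print("left front as top",np.round(T,1).tolist(),yaw(T[0],T[-1]))
T=W([(45,62),(55,200),(64,330)],.054);print("left front as mid",np.round(T,1).tolist(),yaw(T[0],T[-1]))
T=W([(45,62),(95,58),(608,40),(610,100)],.054);print("mid front",np.round(T,1).tolist(),yaw(T[0],T[2])-90,yaw(T[2],T[3]))
T=W([(45,62),(95,58),(608,40),(610,100)],.030);print("as low front",np.round(T,1).tolist())
E
```

```text
right edge [[453.4, 398.5], [462.1, 398.6], [484.0, 398.4], [504.9, 397.7], [524.0, 397.0]] -1.2
left rear (top?) [[485.7, 340.2], [506.5, 340.4], [525.6, 340.5]] 0.5
front (A) [[452.5, 362.2], [452.9, 389.4], [453.4, 398.5]] -1.4500000000000028
left front as top [[447.4, 337.3], [460.2, 338.2], [471.9, 339.0]] 3.89
left front as mid [[451.4, 334.1], [465.7, 335.1], [478.9, 336.0]] 3.89
mid front [[451.4, 334.1], [450.9, 339.2], [447.5, 390.8], [453.7, 391.3]] 3.9099999999999966 5.03
as low front [[455.4, 330.9], [454.8, 336.5], [451.1, 393.7], [457.9, 394.3]]
```

The geometry is now consistent:
- **Top board:** width 58 mm, centre about (510, 369), yaw about -0.8°.
- **Middle board:** centre about (507, 366), yaw about +3.9°.

I'll go down and grip the top board.

Call:
{"api": "apply_moves", "payload": {
  "motion": [
    {"x": 0.2,"y": 0.25,"z": -2,"yaw": -2.5,"hand": 0.6},
    {"x": 0.2,"y": 0.25,"z": -4,"yaw": -2.5,"hand": 0.6},
    {"x": 0.2,"y": 0.25,"z": -5.9,"yaw": -2.5,"hand": 0.6},
    {"x": 0.2,"y": 0.25,"z": -5.9,"yaw": -2.5,"hand": 0.6},
    {"x": 0.2,"y": 0.25,"z": -5.9,"yaw": -2.5,"hand": 0.6}
  ],
  "newtons": 15
}}

```text
clock: 3.68
position: [0.5, 0.3688, 0.0586]
ee_rot: [0.02, 3.141, 0.001]
force: [-0.2, -1.0, 0.7]
width: 0.802
gripper_force: 0.0
```

Call:
{"api": "apply_moves", "payload": {
  "motion": [
    {"x": 0,"y": 0,"z": 0,"yaw": 0,"hand": 0.35},
    {"x": 0,"y": 0,"z": 0,"yaw": 0,"hand": 0.25},
    {"x": 0,"y": 0,"z": 0,"yaw": 0,"hand": 0.1},
    {"x": 0,"y": 0,"z": 0,"yaw": 0,"hand": 0.1},
    {"x": 0,"y": 0,"z": 0,"yaw": 0,"hand": 0.1},
    {"x": 0,"y": 0,"z": 0,"yaw": 0,"hand": 0.1}
  ],
  "newtons": 20
}}

```text
clock: 4.42
position: [0.4997, 0.3688, 0.0582]
ee_rot: [0.02, 3.141, 0.001]
force: [0.2, -0.5, 6.5]
width: 0.622
gripper_force: 20.0
```

Call:
{"api": "apply_moves", "payload": {
  "motion": [
    {"x": 0,"y": 0,"z": 0.35,"yaw": 0,"hand": -0.2},
    {"x": 0,"y": 0,"z": 0.35,"yaw": 0,"hand": -0.2},
    {"x": -1,"y": 0,"z": 0.35,"yaw": 0,"hand": -0.2},
    {"x": -3,"y": 0,"z": 0.35,"yaw": 0,"hand": -0.2},
    {"x": -6,"y": 0,"z": 0.35,"yaw": 0,"hand": -0.2},
    {"x": -8,"y": 0,"z": 0.35,"yaw": 0,"hand": -0.2},
    {"x": -8,"y": 0,"z": 0.35,"yaw": 0,"hand": -0.2}
  ]
}}

```text
clock: 5.3
position: [0.4171, 0.3687, 0.0611]
ee_rot: [-0.016, -3.14, 0.001]
force: [0.3, 0.9, -1.0]
width: 0.622
gripper_force: 20.0
```

Call:
{"api": "apply_moves", "payload": {
  "motion": [
    {"x": -0.5,"y": 0,"z": 5,"yaw": 0,"hand": -0.2},
    {"x": -0.5,"y": 0,"z": 11,"yaw": 0,"hand": -0.2},
    {"x": 1,"y": -2,"z": 14,"yaw": 2,"hand": -0.2},
    {"x": 4,"y": -6,"z": 14,"yaw": 4,"hand": -0.2},
    {"x": 7.5,"y": -11,"z": 14,"yaw": 7,"hand": -0.2},
    {"x": 11,"y": -16,"z": 14,"yaw": 10,"hand": -0.2},
    {"x": 14.5,"y": -21,"z": 14,"yaw": 11.6,"hand": -0.2},
    {"x": 18,"y": -26,"z": 14,"yaw": 11.6,"hand": -0.2},
    {"x": 20.2,"y": -29.1,"z": 14,"yaw": 11.6,"hand": -0.2},
    {"x": 20.2,"y": -29.1,"z": 14,"yaw": 11.6,"hand": -0.2}
  ]
}}

```text
clock: 6.55
position: [0.6234, 0.0723, 0.2009]
ee_rot: [-0.287, 3.128, -0.004]
force: [-0.5, 0.6, -1.6]
width: 0.624
gripper_force: 20.0
```

```bash
python3 - <<'E'
from h import *
o=observe();print(o["clock"],o["position"],o["force"],o["width"]);R=cv2.Rodrigues(o["ee_rot"])[0];print("closing yaw",np.degrees(np.arctan2(R[1,1],R[0,1])))
t=get_image("top");s=get_image("side");cv2.imwrite("pics/t4.png",t);cv2.imwrite("pics/s4.png",s)
cv2.imwrite("pics/v4.png",np.hstack([cv2.resize(t[140:320,270:510],(420,315)),cv2.resize(s[120:390,240:480],(360,405))[:315]]))
a=cv2.resize(t[200:310,265:345],(400,550),interpolation=cv2.INTER_CUBIC);b=cv2.resize(s[100:390,260:460],(380,550),interpolation=cv2.INTER_CUBIC)
cv2.imwrite("pics/v4.png",np.hstack([a,b]))
E
```

```text
6.55 [0.62335788 0.0722869  0.20088545] [-0.48179945  0.64578979 -1.58760313] 0.6236012457104769
closing yaw 100.4815811289434
```

View pics/v4.png

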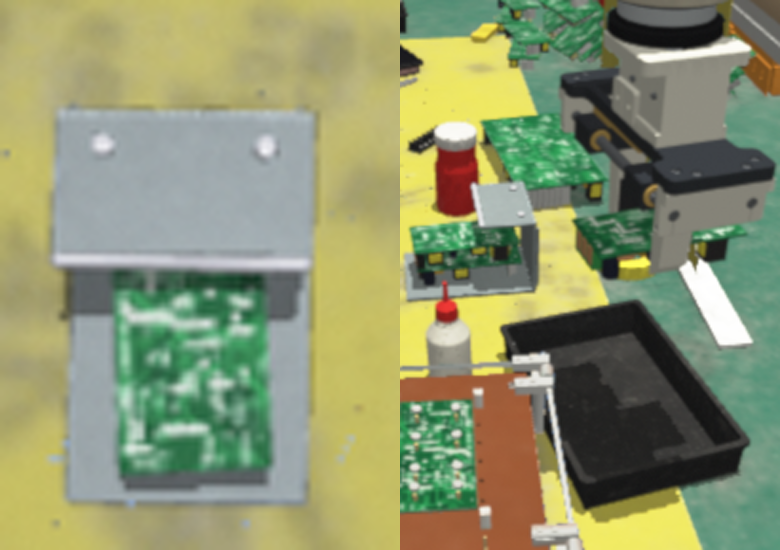

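The middle board sits in place in the rack, and the top board hangs level in the gripper.

Call:
{"api": "apply_moves", "payload": {
  "motion": [
    {"x": 0,"y": 0,"z": -4,"yaw": 0.5,"hand": -0.2},
    {"x": 0,"y": 0,"z": -9,"yaw": 0.5,"hand": -0.2},
    {"x": 0,"y": 0,"z": -14,"yaw": 0.5,"hand": -0.2},
    {"x": 0,"y": 0,"z": -14,"yaw": 0.5,"hand": -0.2},
    {"x": 0,"y": 0,"z": -14,"yaw": 0.5,"hand": -0.2}
  ]
}}

```text
clock: 7.28
position: [0.6224, 0.0785, 0.063]
ee_rot: [-0.313, 3.124, 0.001]
force: [0.8, 0.5, -0.4]
width: 0.618
gripper_force: 20.0
```

```bash
python3 - <<'E'
from h import *
import pickle
o=observe();print(o["clock"],o["position"],o["force"]);R=cv2.Rodrigues(o["ee_rot"])[0];print("closing yaw",np.degrees(np.arctan2(R[1,1],R[0,1])))
m=camera_model("wrist");w=get_image("wrist");cv2.imwrite("pics/w5.png",w);pickle.dump(m,open("w5.pkl","wb"))
E
```

```text
7.275 [0.62236457 0.07848168 0.06302866] [ 0.83184167  0.53814168 -0.43015103]
closing yaw 101.43232276820282
```

View pics/w5.png

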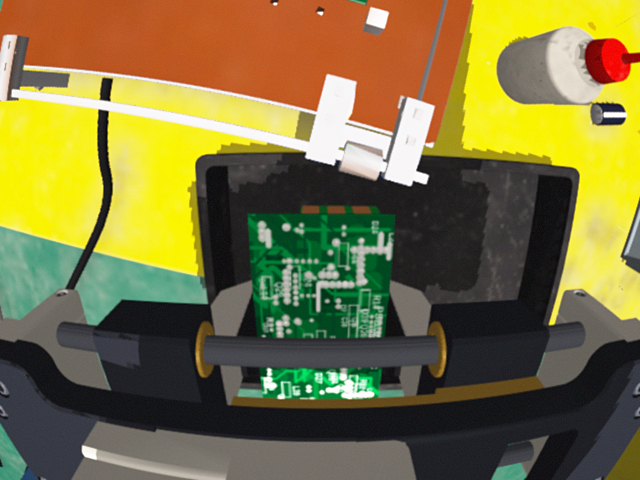

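```bash
python3 - <<'E'
from h import *
import pickle
m=pickle.load(open("w5.pkl","rb"))
P=wunproj([(249,213),(394,213)],.0825,m)[:,:2]*1000
Q=wunproj([(197,157),(578,169)],.038,m)[:,:2]*1000
c,s=np.cos(np.radians(11)),np.sin(np.radians(11));R=np.array([[c,s],[-s,c]])
for n,A in(("board",P),("rim",Q)):
    d=A[1]-A[0];print(n,np.round(A),"len",np.hypot(*d),"yaw",np.degrees(np.arctan2(-d[0],d[1])),"tray fr",np.round((A-[620,123])@R.T,1).tolist())
E
```

```text
board [[581.  42.]
 [570.  97.]] len 56.24518668357421 yaw 11.37969440571235 tray fr [[-53.8, -72.5], [-54.2, -16.2]]
rim [[570.   4.]
 [529. 213.]] len 213.50816528230203 yaw 11.112942409529031 tray fr [[-71.7, -107.5], [-72.1, 106.0]]
```

Call:
{"api": "apply_moves", "payload": {
  "motion": [
    {"x": -0.2,"y": 0,"z": -2,"yaw": 0,"hand": -0.2},
    {"x": -0.2,"y": 0,"z": -4,"yaw": 0,"hand": -0.2},
    {"x": -0.2,"y": 0,"z": -4.9,"yaw": 0,"hand": -0.2},
    {"x": -0.2,"y": 0,"z": -5.3,"yaw": 0,"hand": -0.2},
    {"x": -0.2,"y": 0,"z": -5.3,"yaw": 0,"hand": -0.2},
    {"x": -0.2,"y": 0,"z": -5.3,"yaw": 0,"hand": -0.2}
  ]
}}

```text
clock: 8.07
position: [0.62, 0.0775, 0.009]
ee_rot: [-0.311, 3.125, 0.0]
force: [-0.2, -0.7, -1.0]
width: 0.619
gripper_force: 20.0
```

Call:
{"api": "apply_moves", "payload": {
  "motion": [
    {"x": 0,"y": 0,"z": -0.15,"yaw": 0,"hand": -0.2},
    {"x": 0,"y": 0,"z": -0.15,"yaw": 0,"hand": -0.2},
    {"x": 0,"y": 0,"z": -0.15,"yaw": 0,"hand": 0.3},
    {"x": 0,"y": 0,"z": -0.15,"yaw": 0,"hand": 0.45},
    {"x": 0,"y": 0,"z": -0.15,"yaw": 0,"hand": 0.45},
    {"x": 0,"y": 0,"z": 2,"yaw": 0,"hand": 0.45},
    {"x": 0,"y": 0,"z": 7,"yaw": 0,"hand": 0.45},
    {"x": 0,"y": 0,"z": 13,"yaw": 0,"hand": 0.45},
    {"x": 0,"y": 0,"z": 19,"yaw": 0,"hand": 0.45},
    {"x": 0,"y": 0,"z": 19,"yaw": 0,"hand": 0.45}
  ]
}}

```text
clock: 9.32
position: [0.6225, 0.0778, 0.2037]
ee_rot: [-0.31, 3.117, 0.002]
force: [0.2, -0.0, -0.2]
width: 0.722
gripper_force: 0.0
```

Call:
{"api": "apply_moves", "payload": {
  "motion": [
    {"x": -2.5,"y": 5.8,"z": 0,"yaw": -2,"hand": 0.6},
    {"x": -5,"y": 11.6,"z": 0,"yaw": -4,"hand": 0.6},
    {"x": -7.5,"y": 17.4,"z": 0,"yaw": -6,"hand": 0.6},
    {"x": -10,"y": 23.2,"z": 0,"yaw": -7.4,"hand": 0.6},
    {"x": -12.4,"y": 28.9,"z": 0,"yaw": -7.4,"hand": 0.6},
    {"x": -12.4,"y": 28.9,"z": -4,"yaw": -7.4,"hand": 0.6},
    {"x": -12.4,"y": 28.9,"z": -8.5,"yaw": -7.4,"hand": 0.6},
    {"x": -12.4,"y": 28.9,"z": -8.5,"yaw": -7.4,"hand": 0.6},
    {"x": -12.4,"y": 28.9,"z": -8.5,"yaw": -7.4,"hand": 0.6}
  ]
}}

```text
clock: 10.45
position: [0.496, 0.3666, 0.1142]
ee_rot: [-0.108, 3.139, 0.001]
force: [1.2, 0.9, 0.3]
width: 0.802
gripper_force: 0.0
```

```bash
python3 - <<'E'
from h import *
import pickle
o=observe();print(o["clock"],o["position"],o["width"]);R=cv2.Rodrigues(o["ee_rot"])[0];print("closing yaw",np.degrees(np.arctan2(R[1,1],R[0,1])))
m=camera_model("wrist");w=get_image("wrist");cv2.imwrite("pics/w6.png",w);pickle.dump(m,open("w6.pkl","wb"))
t=get_image("top");cv2.imwrite("pics/t6.png",t)
l=(( w/255.)**.6*255).astype(np.uint8)
cv2.imwrite("pics/v6.png",np.hstack([cv2.resize(l[155:305,262:392],(520,600),interpolation=cv2.INTER_CUBIC),cv2.resize(t[160:280,360:500],(280,240)) if 0 else cv2.copyMakeBorder(cv2.resize(t[160:270,360:500],(280,220)),0,380,0,0,0)]))
E
```

```text
10.45 [0.49604032 0.36655078 0.11416493] 0.8021064560981537
closing yaw 93.94696062728427
```

View pics/v6.png

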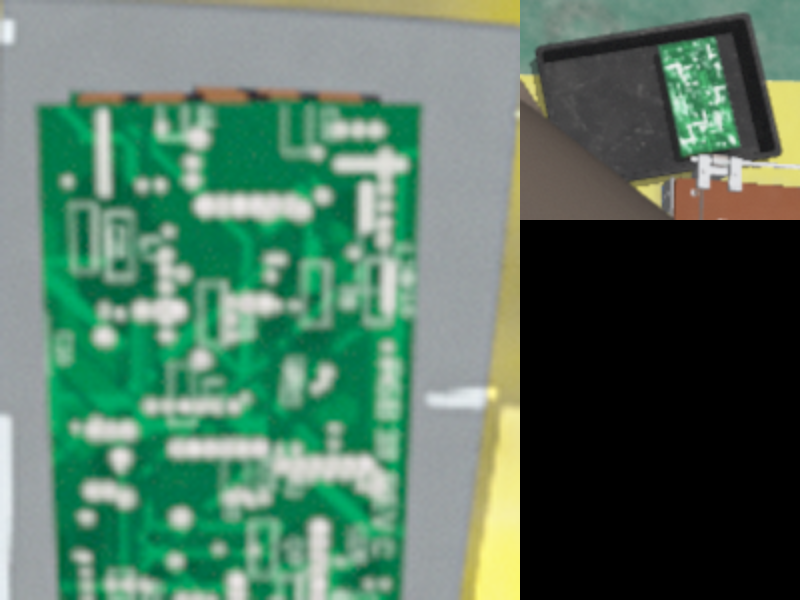

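The first board lies flat on the right side of the tray. The middle board shows at crop (37,105) to (420,105), with side edges to (60,600) and (402,600).

```bash
python3 - <<'E'
from h import *
import pickle
m=pickle.load(open("w6.pkl","rb"))
P=wunproj(np.array([(37,105),(420,105),(45,300),(413,300),(60,600),(402,600)])/4+[262,155]-.4,.054,m)[:,:2]*1000
print(np.round(P,1).tolist())
y=lambda a,b:round(np.degrees(np.arctan2(*(P[b]-P[a])[::-1])),2)
print("front",y(0,1)-90,"left",y(0,2),y(0,4),"right",y(1,3),y(1,5),"w",np.hypot(*(P[1]-P[0])))
E
```

```text
[[451.4, 333.8], [447.5, 390.6], [481.7, 336.0], [477.8, 392.6], [533.9, 339.7], [530.0, 396.5]]
front 3.8599999999999994 left 4.26 4.07 right 3.69 4.13 w 56.945510076800204
```

Call:
{"api": "apply_moves", "payload": {
  "motion": [
    {"x": 0.1,"y": -0.1,"z": -2.5,"yaw": 0,"hand": 0.6},
    {"x": 0.1,"y": -0.1,"z": -5,"yaw": 0,"hand": 0.6},
    {"x": 0.1,"y": -0.1,"z": -7,"yaw": 0,"hand": 0.6},
    {"x": 0.1,"y": -0.1,"z": -7.8,"yaw": 0,"hand": 0.6},
    {"x": 0.1,"y": -0.1,"z": -7.8,"yaw": 0,"hand": 0.6},
    {"x": 0.1,"y": -0.1,"z": -7.8,"yaw": 0,"hand": 0.6}
  ]
}}

```text
clock: 11.3
position: [0.4972, 0.366, 0.0365]
ee_rot: [-0.109, 3.138, 0.002]
force: [-0.0, -0.2, 0.0]
width: 0.798
gripper_force: 0.0
```

Call:
{"api": "apply_moves", "payload": {
  "motion": [
    {"x": 0,"y": -0.05,"z": -0.15,"yaw": 0,"hand": 0.45},
    {"x": 0,"y": -0.05,"z": -0.15,"yaw": 0,"hand": 0.35},
    {"x": 0,"y": -0.05,"z": -0.15,"yaw": 0,"hand": 0.25},
    {"x": 0,"y": -0.05,"z": -0.15,"yaw": 0,"hand": 0.1},
    {"x": 0,"y": -0.05,"z": -0.15,"yaw": 0,"hand": 0.1},
    {"x": 0,"y": -0.05,"z": -0.15,"yaw": 0,"hand": 0.1},
    {"x": 0,"y": -0.05,"z": -0.15,"yaw": 0,"hand": 0.1}
  ],
  "newtons": 20
}}

```text
clock: 12.18
position: [0.4965, 0.3651, 0.0339]
ee_rot: [-0.109, 3.14, 0.0]
force: [-0.4, 1.1, 2.8]
width: 0.619
gripper_force: 20.0
```

Call:
{"api": "apply_moves", "payload": {
  "motion": [
    {"x": 0,"y": 0,"z": 0.4,"yaw": 0,"hand": -0.2},
    {"x": 0,"y": 0,"z": 0.4,"yaw": 0,"hand": -0.2},
    {"x": -1,"y": 0,"z": 0.4,"yaw": 0,"hand": -0.2},
    {"x": -3,"y": 0,"z": 0.4,"yaw": 0,"hand": -0.2},
    {"x": -6,"y": 0,"z": 0.4,"yaw": 0,"hand": -0.2},
    {"x": -8,"y": 0,"z": 0.4,"yaw": 0,"hand": -0.2},
    {"x": -8,"y": 0,"z": 0.4,"yaw": 0,"hand": -0.2}
  ]
}}

```text
clock: 13.05
position: [0.4141, 0.3651, 0.0376]
ee_rot: [0.113, -3.138, 0.001]
force: [0.6, 0.3, -1.6]
width: 0.622
gripper_force: 20.0
```

Call:
{"api": "apply_moves", "payload": {
  "motion": [
    {"x": -0.5,"y": 0,"z": 5,"yaw": 0,"hand": -0.2},
    {"x": -0.5,"y": 0,"z": 11,"yaw": 0,"hand": -0.2},
    {"x": 0,"y": 0,"z": 16,"yaw": 1,"hand": -0.2},
    {"x": 3,"y": -3.5,"z": 16.5,"yaw": 3,"hand": -0.2},
    {"x": 7,"y": -7.5,"z": 16.5,"yaw": 5,"hand": -0.2},
    {"x": 11,"y": -11.5,"z": 16.5,"yaw": 7.3,"hand": -0.2},
    {"x": 15,"y": -16,"z": 16.5,"yaw": 7.3,"hand": -0.2},
    {"x": 18.6,"y": -19.9,"z": 16.5,"yaw": 7.3,"hand": -0.2},
    {"x": 18.6,"y": -19.9,"z": 16.5,"yaw": 7.3,"hand": -0.2},
    {"x": 18.6,"y": -19.9,"z": 16.5,"yaw": 7.3,"hand": -0.2}
  ]
}}

```text
clock: 14.3
position: [0.6025, 0.1658, 0.2025]
ee_rot: [0.307, -3.126, -0.0]
force: [0.1, 0.2, -0.7]
width: 0.623
gripper_force: 20.0
```

Call:
{"api": "apply_moves", "payload": {
  "motion": [
    {"x": 0,"y": 0,"z": -4,"yaw": 0,"hand": -0.2},
    {"x": 0,"y": 0,"z": -9,"yaw": 0,"hand": -0.2},
    {"x": 0,"y": 0,"z": -14,"yaw": 0,"hand": -0.2},
    {"x": 0,"y": 0,"z": -14,"yaw": 0,"hand": -0.2},
    {"x": 0,"y": 0,"z": -14,"yaw": 0,"hand": -0.2}
  ]
}}

```text
clock: 14.92
position: [0.6032, 0.1671, 0.0646]
ee_rot: [-0.31, 3.124, 0.001]
force: [-0.1, 0.6, -0.3]
width: 0.618
gripper_force: 20.0
```

```bash
python3 - <<'E'
from h import *
import pickle
o=observe();print(o["clock"],o["position"],o["force"]);R=cv2.Rodrigues(o["ee_rot"])[0];print("closing yaw",np.degrees(np.arctan2(R[1,1],R[0,1])))
m=camera_model("wrist");w=get_image("wrist");cv2.imwrite("pics/w7.png",w);pickle.dump(m,open("w7.pkl","wb"))
E
```

```text
14.925 [0.60320562 0.16713339 0.06457527] [-0.14407356  0.59937809 -0.3375736 ]
closing yaw 101.33654847925693
```

View pics/w7.png

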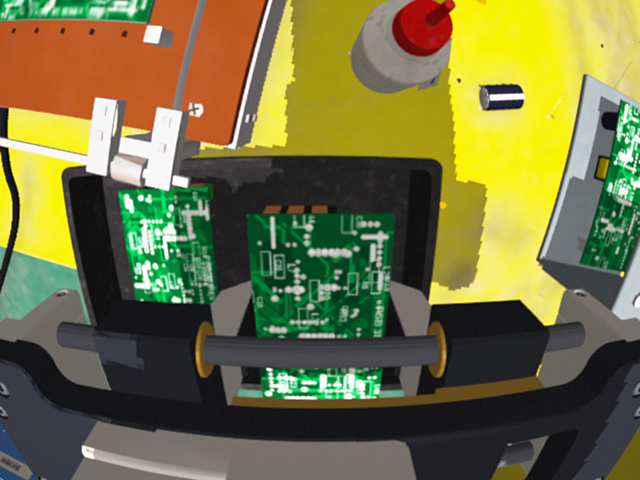

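```bash
python3 - <<'E'
from h import *
import pickle
m=pickle.load(open("w7.pkl","rb"));c,s=np.cos(np.radians(11)),np.sin(np.radians(11));R=np.array([[c,s],[-s,c]])
for n,A,z in(("held",[(248,214),(394,213)],.084),("first",[(119,190),(212,184)],.027),("rim",[(66,172),(438,162)],.038)):
    print(n,np.round((wunproj(A,z,m)[:,:2]*1000-[620,123])@R.T,1).tolist())
E
```

```text
held [[-55.4, 17.9], [-56.1, 74.5]]
first [[-55.6, -72.7], [-57.3, -13.2]]
rim [[-70.2, -103.7], [-71.4, 106.1]]
```

Call:
{"api": "apply_moves", "payload": {
  "motion": [
    {"x": 0,"y": -0.1,"z": -2,"yaw": 0,"hand": -0.2},
    {"x": 0,"y": -0.1,"z": -4,"yaw": 0,"hand": -0.2},
    {"x": 0,"y": -0.1,"z": -5,"yaw": 0,"hand": -0.2},
    {"x": 0,"y": -0.1,"z": -5.4,"yaw": 0,"hand": -0.2},
    {"x": 0,"y": -0.1,"z": -5.5,"yaw": 0,"hand": -0.2},
    {"x": 0,"y": -0.1,"z": -5.5,"yaw": 0,"hand": -0.2}
  ]
}}

```text
clock: 15.72
position: [0.6029, 0.1651, 0.0084]
ee_rot: [-0.308, 3.126, 0.0]
force: [0.6, 0.4, -0.9]
width: 0.622
gripper_force: 20.0
```

Call:
{"api": "apply_moves", "payload": {
  "motion": [
    {"x": 0,"y": 0,"z": -0.12,"yaw": 0,"hand": -0.2},
    {"x": 0,"y": 0,"z": -0.12,"yaw": 0,"hand": -0.2},
    {"x": 0,"y": 0,"z": -0.12,"yaw": 0,"hand": 0.3},
    {"x": 0,"y": 0,"z": -0.12,"yaw": 0,"hand": 0.4},
    {"x": 0,"y": 0,"z": -0.12,"yaw": 0,"hand": 0.4},
    {"x": 0,"y": 0,"z": 2,"yaw": 0,"hand": 0.4},
    {"x": 0,"y": 0,"z": 7,"yaw": 0,"hand": 0.4},
    {"x": 0,"y": 0,"z": 13,"yaw": 0,"hand": 0.4},
    {"x": 0,"y": 0,"z": 19,"yaw": 0,"hand": 0.4},
    {"x": 0,"y": 0,"z": 24,"yaw": 0,"hand": 0.4}
  ]
}}

```text
clock: 16.98
position: [0.6026, 0.1649, 0.2504]
ee_rot: [-0.308, 3.125, 0.001]
force: [-0.2, 1.0, 0.2]
width: 0.703
gripper_force: 0.0
```

```bash
python3 - <<'E'
from h import *
s=get_image("side");w=get_image("wrist")
o=observe();print(o["clock"],o["position"],o["force"],o["width"])
a=cv2.resize(s[150:390,240:460],(400,436));b=cv2.resize(w,(400,300))
cv2.imwrite("pics/v8.png",np.hstack([a,cv2.copyMakeBorder(b,0,136,0,0,0)]))
E
```

```text
17.075 [0.60530734 0.16568842 0.25414512] [ 0.45288992  0.6048307  -0.05457051] 0.6979987115477811
```

View pics/v8.png

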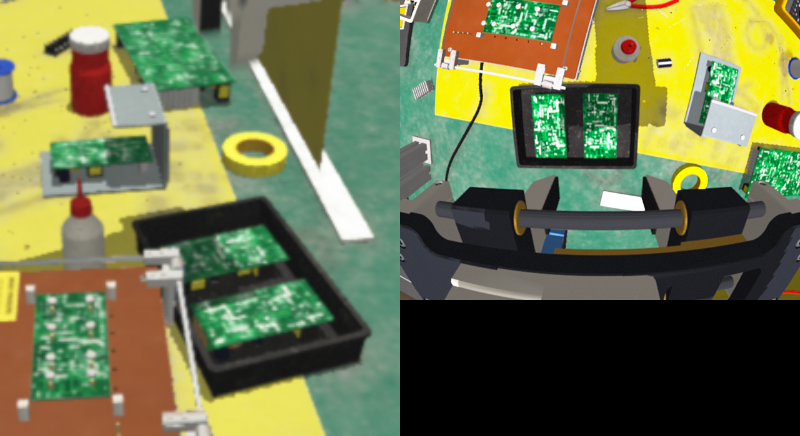

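Both boards lie flat side by side in the tray (wrist inset about 530-565 and 583-618 by 93-160). The lowest board is still in the rack and the bystanders are untouched.

```bash
python3 -c "
from cell import *
print(sign_off())"
```

```text
the job is handed in; nothing more can be done
None
```

The top and middle boards lie flat side by side in the black tray, the lowest board is still in the rack, the other bench items look undisturbed, and the job was handed in at about 17 s of the 66 s allowed.

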